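# Pack the chess discs, tug-test the case and turn it over onto the UV lamp

## Robot

A 6-joint arm with a two-finger parallel gripper is mounted at the origin on the work surface. World frame = base frame: x ahead of the robot, y to its left, z up, the work surface at z = 0. Lengths are in mm, angles in rad, forces in N, time in s.
With the tool pointing down it reaches from about 400 to 825 mm from the base axis. Payload 7 kg.
Tool frame: the origin (TCP) lies at the very end of the fingers, on their centre line; the grasp point (between the pads) lies 19 mm behind it; z points along the fingers, y is the line along which they close (so a half turn about z gives the same grasp; the last joint's range is limited). The gripper opens to 88 mm and grips with 3 to 60 N. Pads are 19 mm wide; open, the fingers measure 130 mm over their backs; the gripper's body (78 mm by 193 mm) begins 47 mm behind the grasp point.
Start: joints at [-0.852, 0.359, 0.012, 0, -1.224, -0.288], TCP at [281.85, -613.315, 226.561] pointing down, gripper open.
Joint ranges: [-3.07, 3.07], [-1.43, 2.12], [-1.02, 1.25], [-3.03, 1.67], [-3.05, -0], [-3.03, 3.03]. Speed limits (rad/s): [2.39, 2.39, 3.01, 3.14, 3.14, 3.14].

## Interface

Orientations are given as a unit quaternion [x, y, z, w].
In Python, from plant import bot gives the robot as it stands. Calls block until the motion is done:
- bot.move_ptp(position, orientation): joint-space move of the TCP to a pose.
- bot.line_to(position, velocity=150, ori=None): straight line of the TCP; ori=None keeps the orientation; velocity is the mean speed in mm/s.
- bot.move_joints(angles): joint-space move.
- bot.move_gripper(opening, force=None): finger opening in mm; force is the grip in N (None keeps the last); returns when the fingers have stopped.
- bot.pause(seconds).
- bot.solve_ik(position, orientation): joint angles nearest the present ones, or None.
- bot.read_state(): the state.
- bot.camera(name): name is "scene" or "top" or "wrist"; returns the picture (480x640x3 uint8, red, green, blue); there is no depth.
- bot.get_calibration(name): a dict with "fx", "fy", "cx", "cy" (pixels), "view" (4x4, takes a point from world to camera coordinates); the wrist camera has in their place "T_tool_cam" (4x4, takes a point from camera to tool coordinates, whose origin is the TCP and whose axes are the flange's). Camera axes: x right, y up, looking along -z (the intrinsics and any distortion apply to the point x, -y, -z); pixel columns grow to the right and rows downward; lengths in mm; the calibration is good to about 2 mm. A picture is of the moment at which its call begins: read the wrist's pose just before it. get_calibration takes no time and is no camera call.
A pose or a line that the arm cannot do raises bot.Unreachable and nothing moves.
- bot.close_job(): hands the job in; it is judged then, once.
The state is a dict: "t": time; "joint_pos": joint angles; "qvel": joint speeds; "tau": joint torques, N m; "tcp_pos": TCP position; "eef_rot": TCP orientation; "contact_force": force on the tool from outside, world axes, zero at the start; "moment": the same for the moment, N m; "width": finger opening in mm; "finger_force": force on a finger pad.
Only numpy, scipy, OpenCV 4.12 (cv2) and the standard library are available. Lean on these libraries where they do the work, as an engineer would, in place of code of your own. Each camera call takes 0.05 s, during which the arm holds its last target. There are 200 camera calls.

## Task

Get the wooden chess discs ready for sanitising: put the stray discs into the open case and spread the heap out until all of them lie flat in one even layer, none riding on another, then swing the clear lid shut and press it until the catch snaps. Tug the lid upwards by its orange tab to be sure that the catch holds, and only then take the case by its handle, turn it upside down and lay it lid down, squarely and centred, on the UV lamp plate; lower it under control, do not let it topple over. Last press the green start button right down once the case lies there, and leave the mug, the bottle and the glove box alone.

Things in the scene. Friction and masses are not known exactly. Their poses are not given: they have to be found in the camera images.
- case_mid (a point): Centre (half-way up, 22 mm over its underside) of a loose blue-grey carry case: a tray 180 mm along own x, 160 along own y, 44 mm tall with its lid shut. Own z points out of the open top, own x from the handle end to the plain end, own y from the hinge side to the catch side. Walls 6 mm thick; rim 16 mm above this point. Weight 0.63 to 0.75 kg with the lid, without discs.
- case_floor (a point): Middle of the case's inside floor, 10 mm below case_mid, axes as the case. The inside is 168 mm along own x, 148 mm along own y, and 26 mm deep under the shut lid: a disc lying flat (18 mm) fits, two on top of each other do not.
- case_handle (a point): Middle of the case's handle: a round black bar 12 mm thick, 100 mm long, parallel to the case's own y, 36 mm out from the end wall at own -x. Its middle is 23 mm over the table with the case upright, and 21 mm above what it lies on when upside down. It can turn between fingers that grip it with 20 to 30 N, so that a lifted case tends to hang down from it.
- lid (a joint): Angle of the clear, white-edged lid (0.10 kg), rad: 0 shut, 1.95 wide open, where it rests leaning out on the hinge side. The hinge runs along the tray's rim at own -y, 80 mm from case_mid and 19 mm above it; the lid is 163 mm long from there. Pushed past upright it falls by itself and rests on the sloped nose of the catch at 0.04 to 0.09; pressed down near the catch it snaps shut and reads under 0.01 (play when tugged).
- lid_press (a point): Point on top of the lid near the catch, where to press it shut (5 to 15 N). Shut, it is 22 mm above case_mid, 70 mm from it along own y and 45 mm along own x. It moves with the lid.
- lid_tab (a point): Centre of the lid's orange finger tab: 26 mm wide along own x, 10 mm thick, standing 29 mm out from the lid's free edge; moves with the lid. With the lid shut it is 98 mm from case_mid along own y, -30 mm along own x, 17 mm up;  pinched across its width from above; with the lid open it stands up and is pinched likewise to swing the lid. Some 4 N upwards start to lift that side of the case.
- latch (a joint): Red spring catch on the case's side at own +y, 45 mm towards the plain end: how far (m) it is pushed out against its spring, 0 at rest, up to 0.008. Its nose hooks over a white lip of the lid and bears the load when the latched lid is tugged.
- lamp_top (a point): Centre of the top of the UV lamp plate: a white flat housing with violet tubes under a pane, 196 mm along own x, 180 mm along own y, 18 mm high, fixed to the table; own z up.
- start (a joint): The lamp's green round start button (26 mm across) on a lug at the plate's own +y side: how far it is pressed (m), 0 to 0.006; fully down takes 5 N; springs back.
- start_top (a point): Centre of the start button's top, 40 mm over the table.
- disc1_mid (a point): Centre of a wooden chess disc, 36 mm across, 18 mm thick, about 20 g, with a ring inlaid in red or green; own z is the disc's axis. At the start in the case, part of the bottom of the heap.
- disc2_mid (a point): Centre of a wooden chess disc, 36 mm across, 18 mm thick, about 20 g, with a ring inlaid in red or green; own z is the disc's axis. At the start in the case, part of the bottom of the heap.
- disc3_mid (a point): Centre of a wooden chess disc, 36 mm across, 18 mm thick, about 20 g, with a ring inlaid in red or green; own z is the disc's axis. At the start in the case, part of the bottom of the heap.
- disc4_mid (a point): Centre of a wooden chess disc, 36 mm across, 18 mm thick, about 20 g, with a ring inlaid in red or green; own z is the disc's axis. At the start in the case, on top of the heap.
- disc5_mid (a point): Centre of a wooden chess disc, 36 mm across, 18 mm thick, about 20 g, with a ring inlaid in red or green; own z is the disc's axis. At the start in the case, on top of the heap.
- disc6_mid (a point): Centre of a wooden chess disc, 36 mm across, 18 mm thick, about 20 g, with a ring inlaid in red or green; own z is the disc's axis. At the start in the case, on top of the heap.
- disc7_mid (a point): Centre of a wooden chess disc, 36 mm across, 18 mm thick, about 20 g, with a ring inlaid in red or green; own z is the disc's axis. At the start stray on the table; may be absent (None from the start).
- disc8_mid (a point): Centre of a wooden chess disc, 36 mm across, 18 mm thick, about 20 g, with a ring inlaid in red or green; own z is the disc's axis. At the start stray on the table; may be absent (None from the start).
- disc9_mid (a point): Centre of a wooden chess disc, 36 mm across, 18 mm thick, about 20 g, with a ring inlaid in red or green; own z is the disc's axis. At the start stray on the table; may be absent (None from the start).
- mug: White mug, 76 mm across, 90 mm tall, origin under its middle. A bystander.
- sanitiser: Hand sanitiser bottle, 60 mm across, 170 mm tall, origin under its middle. A bystander.
- glovebox: Box of gloves, 120 x 220 x 75 mm, origin under its middle. A bystander.

How it is judged:
By the outcome, as a careful person would: the job done as asked, in the order asked, and still so for the second after the job is handed in, with the robot touching nothing.
Of disc7, disc8, disc9 only 1 to 3 are there at a start; the rules pass over those that are not, and their reading is None.
At some moment in a run one of disc7, disc8, disc9 may be knocked a few centimetres aside while the robot is not near it.
It also fails if it takes over 210 s, if anything falls off the work surface, if the arm or the gripper's body presses on something with over 40 N, if the wrist force passes 120 N, or if a joint passes its speed limit or range.

## Working session

There is one attempt and no reset: what is moved stays moved. The work goes in short steps, each a Python script; the robot and the scene stay as the last script left them, time stands still between calls to the robot, and variables do not carry over. Pictures are saved under pics/ and viewed, at most 14 in all, crops included, and the job is handed in when it is done.

```bash
ls; mkdir -p pics; python3 - <<'E'
from plant import bot
import cv2,json
for n in("scene","top"):
    cv2.imwrite(f"pics/{n}0.png",bot.camera(n)[:,:,::-1]); print(n,bot.get_calibration(n))
print(bot.get_calibration("wrist")); print(bot.read_state())
E
```

```text
pics
scene {'fx': 478.2808839919863, 'fy': 478.2808839919863, 'cx': 315.58865977421493, 'cy': 237.47348998744997, 'view': array([[ 5.67586104e-01,  8.23136137e-01,  1.71147689e-02,
        -2.77265074e+02],
       [-4.23197651e-01,  2.73854794e-01,  8.63659250e-01,
         1.78268078e+02],
       [ 7.06222177e-01, -4.97443918e-01,  5.03785456e-01,
        -1.79770346e+03],
       [ 0.00000000e+00,  0.00000000e+00,  0.00000000e+00,
         1.00000000e+00]])}
top {'fx': 499.9578163902712, 'fy': 499.9578163902712, 'cx': 324.16416040907853, 'cy': 239.95850669787882, 'view': array([[ 3.49403164e-03, -9.99857918e-01, -1.64904829e-02,
        -4.79138514e+01],
       [ 9.82487442e-01,  3.60247032e-04,  1.86328464e-01,
        -5.75791865e+02],
       [-1.86296049e-01, -1.68527300e-02,  9.82349107e-01,
        -1.17327060e+03],
       [ 0.00000000e+00,  0.00000000e+00,  0.00000000e+00,
         1.00000000e+00]])}
{'fx': 346.73222826071657, 'fy': 346.73222826071657, 'cx': 323.57358039475355, 'cy': 238.2897219232934, 'T_tool_cam': array([[-5.57306281e-04,  9.69599603e-01,  2.44696341e-01,
  
[... 274 characters left out ...]
00]])}
{'t': 0.1, 'joint_pos': array([-8.51864384e-01,  3.59358065e-01,  1.11315938e-02, -3.13976778e-04,
       -1.22409404e+00, -2.88097451e-01]), 'qvel': array([-0.00154886, -0.00129547,  0.00361977,  0.00032911, -0.00054704,
        0.00062408]), 'tau': array([-1.95086592e-03, -5.84162986e+01,  2.93753725e+01,  7.01541424e+00,
        1.02501560e-02, -3.20630375e-05]), 'tcp_pos': array([ 281.68645842, -612.92371245,  225.67949258]), 'eef_rot': array([-2.13702763e-01,  9.76898422e-01,  7.38730455e-04, -2.38426617e-04]), 'contact_force': array([-0.59563649,  1.00921023,  0.22115114]), 'moment': array([ 0.0003467 ,  0.01220329, -0.00252707]), 'finger_force': 0.0, 'width': 87.36192119560349}
```

View pics/top0.png

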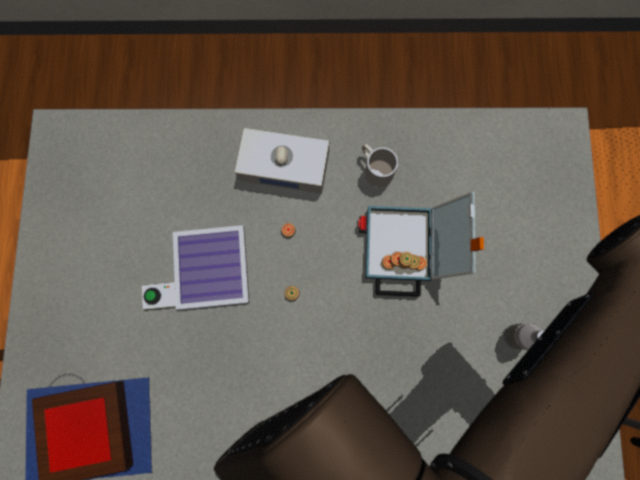

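View pics/scene0.png

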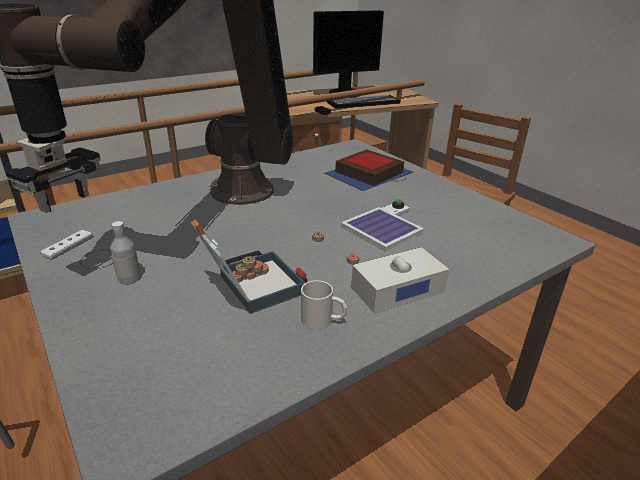

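```bash
cat >h.py <<'E'
from plant import bot
import numpy as np, cv2
from scipy.spatial.transform import Rotation as R
def down(a):  # tool pointing down, tool x at world angle a (rad)
    return np.array([np.cos(a/2),np.sin(a/2),0,0])
def cam(name):
    c=bot.get_calibration(name)
    if name=="wrist":
        s=bot.read_state(); T=np.eye(4); T[:3,:3]=R.from_quat(s["eef_rot"]).as_matrix(); T[:3,3]=s["tcp_pos"]
        c=dict(c); c["view"]=np.linalg.inv(T@c["T_tool_cam"])
    return c
def ray(c,px,z):
    M=np.linalg.inv(c["view"]); d=M[:3,:3]@np.array([(px[0]-c["cx"])/c["fx"],-(px[1]-c["cy"])/c["fy"],-1]); o=M[:3,3]
    return o+d*(z-o[2])/d[2]
def proj(c,p):
    q=c["view"]@np.append(p,1); return np.array([c["cx"]-c["fx"]*q[0]/q[2],c["cy"]+c["fy"]*q[1]/q[2]])
def shot(name,f=None):
    c=cam(name); im=bot.camera(name)
    if f: cv2.imwrite(f"pics/{f}.png",im[:,:,::-1])
    return c,im
E
python3 - <<'E'
from h import *
c=cam("top")
for n,px,z in [("tray corners",(367,208),38),("",(431,209),38),("",(429,279),38),("",(366,279),38),("handle",(398,295),23),("tab",(478,244),180),
 ("d",(288,230),18),("d",(291,293),18),("lampA",(174,232),18),("B",(242,226),18),("C",(247,302),18),("D",(178,308),18),("btn",(152,296),40),("mug",(382,162),90),("bottle",(525,335),150),("gA",(243,129),75),("gB",(329,138),75),("gC",(323,186),75),("gD",(236,174),75)]:
    print(n,ray(c,px,z)[:2].round())
for a in (0,90,180,-90):
    for p in ((480,-170,330),(640,180,330)):
        print(a,p,bot.solve_ik(p,down(np.radians(a))))
E
```

```text
tray corners [ 661. -154.]
 [ 658. -314.]
 [ 482. -303.]
 [ 482. -149.]
handle [ 444. -228.]
tab [ 543. -385.]
d [608.  46.]
d [449.  36.]
lampA [603. 336.]
B [619. 163.]
C [426. 144.]
D [411. 315.]
btn [439. 374.]
mug [ 763. -188.]
bottle [ 348. -484.]
gA [857. 159.]
gB [832. -58.]
gC [707. -44.]
gD [738. 172.]
0 (480, -170, 330) [ 0.04580414  0.0288518  -0.17116035  0.         -1.37078417  1.52499219]
0 (640, 180, 330) [ 0.56682151  0.29971207  0.15786369  0.         -1.42894795  1.00397481]
90 (480, -170, 330) None
90 (640, 180, 330) [ 0.56682151  0.29971207  0.15786369  0.         -1.42894795  2.57477114]
180 (480, -170, 330) [ 0.04580414  0.0288518  -0.17116035  0.         -1.37078417 -1.61660047]
180 (640, 180, 330) [ 0.56682151  0.29971207  0.15786369  0.         -1.42894795 -2.13761784]
-90 (480, -170, 330) [ 0.04580414  0.0288518  -0.17116035  0.         -1.37078417 -0.04580414]
-90 (640, 180, 330) [ 0.56682151  0.29971207  0.15786369  0.         -1.42894795 -0.56682151]
```

```bash
python3 - <<'E'
from h import *
bot.move_ptp((515,240,330),down(-np.pi/2)); shot("wrist","lamp1"); 
c,_=shot("wrist"); np.save("lampcam.npy",c["view"])
bot.move_ptp((555,-200,330),down(-np.pi/2)); c,_=shot("wrist","case1"); np.save("casecam.npy",c["view"])
print(bot.read_state()["t"],bot.read_state()["tcp_pos"])
E
```

```text
4.9917 [ 555.33031948 -199.03142944  329.99013616]
```

View pics/case1.png

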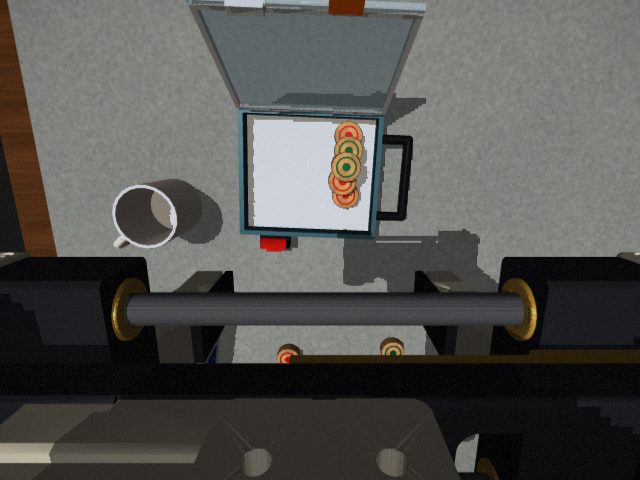

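View pics/lamp1.png

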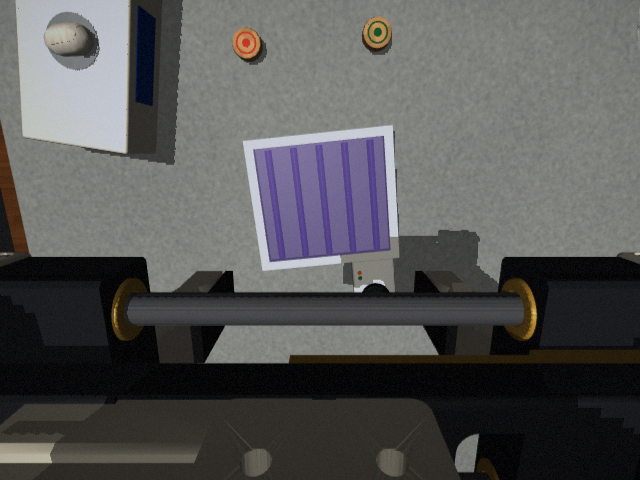

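```bash
python3 - <<'E'
from h import *
bot.move_ptp((545,-130,200),down(-np.pi/2)); c,im=shot("wrist","case2"); np.save("casecam.npy",c["view"])
cv2.imwrite("pics/case2c.png",cv2.resize(im[0:300,150:550],(800,600),interpolation=cv2.INTER_CUBIC)[:,:,::-1])
shot("top","top1")
# lamp
im=cv2.imread("pics/lamp1.png"); c=cam("wrist"); c["view"]=np.load("lampcam.npy")
hsv=cv2.cvtColor(im,cv2.COLOR_BGR2HSV); m=cv2.inRange(hsv,(115,50,50),(150,255,255)); m[:, :200]=0; m[290:]=0
p=cv2.findNonZero(m); h=cv2.convexHull(p); r=cv2.minAreaRect(h); print(r)
q=cv2.approxPolyDP(h,8,True)[:,0]; print(q.tolist())
P=np.array([ray(c,x,18)[:2] for x in q]); print(P.round(1), P.mean(0), np.linalg.norm(np.diff(P,axis=0),axis=1))
for x in [(244,142),(392,126),(398,258),(263,270)]: print("lamp outer",ray(c,x,18)[:2].round(1))
for x in [(247,42),(377,31)]: print("disc",ray(c,x,18)[:2].round(1))
E
```

```text
((323.94586181640625, 199.14353942871094), (114.14945983886719, 130.47613525390625), 84.0938491821289)
[[389, 249], [270, 261], [254, 150], [383, 136]]
[[423.4 307.8]
 [591.1 325.2]
 [606.1 172.8]
 [437.9 155.5]] [514.63221153 240.34803128] [168.6877588  153.12134731 169.04736427]
lamp outer [618.6 162.7]
lamp outer [426.8 143.2]
lamp outer [410.  321.1]
lamp outer [601.7 338.7]
disc [608.2  45.3]
disc [450.1  33.5]
```

View pics/case2c.png

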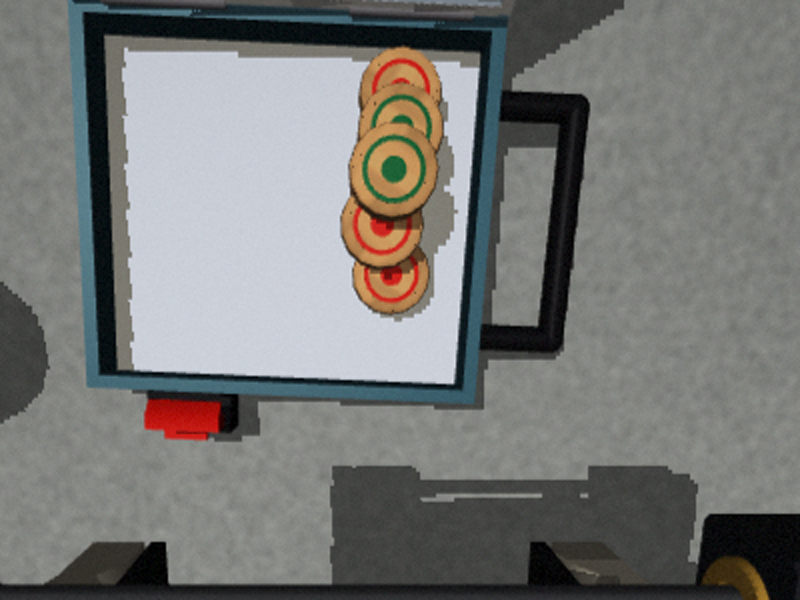

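View pics/top1.png

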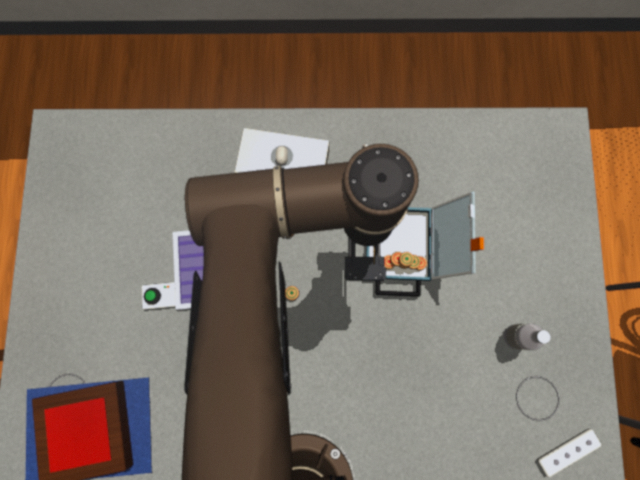

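```bash
python3 - <<'E'
from h import *
c=cam("wrist"); c["view"]=np.load("casecam.npy")
f=lambda x,y,z: ray(c,(150+x/2,y/2),z)[:2].round(1)
print("rim",f(88,387,38),f(475,404,38),f(508,26,38),f(68,10,38))
print("inner rim",f(99,372,38),f(463,388,38),f(492,32,38),f(86,18,38))
print("handle",f(588,100,29),f(562,350,29)); print("catch",f(190,415,30))
print("mid handle",f(570,222,23))
for n,a in dict(A=(401,87,30),G1=(401,124,48),Top=(394,169,66),R2=(382,227,48),C=(391,275,30)).items(): print(n,f(*a))
E
```

```text
rim [ 665.9 -157.1] [ 487.2 -149.5] [ 480.9 -304.7] [ 660.3 -310.3]
inner rim [ 660.3 -163.9] [ 493.1 -156.9] [ 487.4 -302.5] [ 653.2 -307.4]
handle [ 443.1 -279.6] [ 446.1 -173.6]
catch [ 621.4 -142.8]
mid handle [ 445.  -230.7]
A [ 523.7 -284.3]
G1 [ 524.6 -265.8]
Top [ 528.3 -245.6]
R2 [ 531.8 -226. ]
C [ 526.6 -207.2]
```

```bash
cat >>h.py <<'E'
CC=np.array([573.6,-232.5]); CY=np.radians(-2.2)
def cw(u,v,z):
    return np.array([CC[0]+u*np.cos(CY)-v*np.sin(CY),CC[1]+u*np.sin(CY)+v*np.cos(CY),z])
QX=down(-np.pi/2+CY)   # closing along case x
QY=down(-np.pi+CY)     # closing along case y
def blobs(c,im,z,amin=300):
    hsv=cv2.cvtColor(im,cv2.COLOR_RGB2HSV); m=cv2.inRange(hsv,(5,70,110),(28,255,255))
    m=cv2.morphologyEx(m,cv2.MORPH_CLOSE,np.ones((9,9)))
    out=[]
    for k in cv2.findContours(m,cv2.RETR_EXTERNAL,cv2.CHAIN_APPROX_SIMPLE)[0]:
        if cv2.contourArea(k)>amin:
            (x,y),r=cv2.minEnclosingCircle(k); out.append((ray(c,(x,y),z)[:2].round(1).tolist(),round(r,1)))
    return out
def over(p,q,z=160):
    bot.move_ptp((p[0],p[1],z),q)
E
python3 - <<'E'
from h import *
over((608,46+80),down(-np.pi/2),200); c,im=shot("wrist","st1"); print(blobs(c,im,18))
over((450,35+80),down(-np.pi/2),200); c,im=shot("wrist","st2"); print(blobs(c,im,18))
print(bot.read_state()["t"])
for p in (cw(40,-50,17),cw(18,55,17),cw(40,20,17),cw(18,-15,17)): print(bot.solve_ik(p,QX))
print(bot.solve_ik(cw(-10,17,17),QY))
E
```

```text
[([610.9, 45.2], 19.1), ([451.1, 33.7], 19.8)]
[([609.9, 45.2], 19.5), ([449.8, 33.5], 19.1)]
7.5333
[-0.14629858  0.54189313 -0.21747047  0.         -0.81143273  0.10790134]
[ 0.02293514  0.47237989 -0.34925726  0.         -0.74915917 -0.06133238]
[-0.03600026  0.51138078 -0.27579244  0.         -0.78362311 -0.00239698]
[-0.09369105  0.49920442 -0.29886458  0.         -0.77272732  0.0552938 ]
[-0.04103438  0.45213425 -0.38687002  0.         -0.73179206 -1.56815919]
```

```bash
cat >>h.py <<'E'
def pick(p,z,q,op=56,f=15,zs=130):
    bot.move_gripper(op); bot.move_ptp((p[0],p[1],zs),q); bot.line_to((p[0],p[1],z),120)
    bot.move_gripper(20,f); w=bot.read_state()["width"]; bot.line_to((p[0],p[1],zs),200); 
    s=bot.read_state(); print("grip",round(w,1),round(s["width"],1),"t",round(s["t"],1)); return s["width"]
def place(p,z,q,op=43,zs=130):
    bot.move_ptp((p[0],p[1],zs),q); bot.line_to((p[0],p[1],z),100); bot.move_gripper(op); bot.line_to((p[0],p[1],zs),200)
E
python3 - <<'E'
from h import *
Q0=down(-np.pi)
pick((450,33.6),4,Q0); place(cw(-10,17,0),17,QY)
bot.move_ptp((609.5,125,200),down(-np.pi/2)); c,im=shot("wrist"); b=blobs(c,im,18); print(b)
p=min((x[0] for x in b),key=lambda x:np.hypot(x[0]-610,x[1]-45)); print(p)
if np.hypot(p[0]-610,p[1]-45)<80:
    pick(p,4,Q0); place(cw(18,-15,0),17,QX)
E
```

```text
grip 35.5 35.6 t 12.0
[([610.2, 45.2], 19.3)]
[610.2, 45.2]
grip 35.4 35.7 t 21.1
```

```bash
python3 - <<'E'
from h import *
w=pick((528.3,-245.6),51,QX)
if w>30: place(cw(40,20,0),17,QX)
w=pick((531.8,-226),41,QX)
if w>30: place(cw(40,-50,0),25,QX)
w=pick((524.6,-265.8),41,QX)
if w>30: place(cw(18,55,0),25,QX)
bot.move_ptp((545,-130,200),down(-np.pi/2)); c,im=shot("wrist"); np.save("casecam.npy",c["view"])
cv2.imwrite("pics/case3c.png",cv2.resize(im[0:300,150:550],(800,600),interpolation=cv2.INTER_CUBIC)[:,:,::-1])
print(blobs(c,im,30))
E
```

```text
grip 35.6 35.8 t 28.0
grip 34.6 34.6 t 33.8
grip 35.2 35.2 t 39.5
[([525.4, -247.7], 66.7), ([603.9, -234.5], 83.6)]
```

View pics/case3c.png

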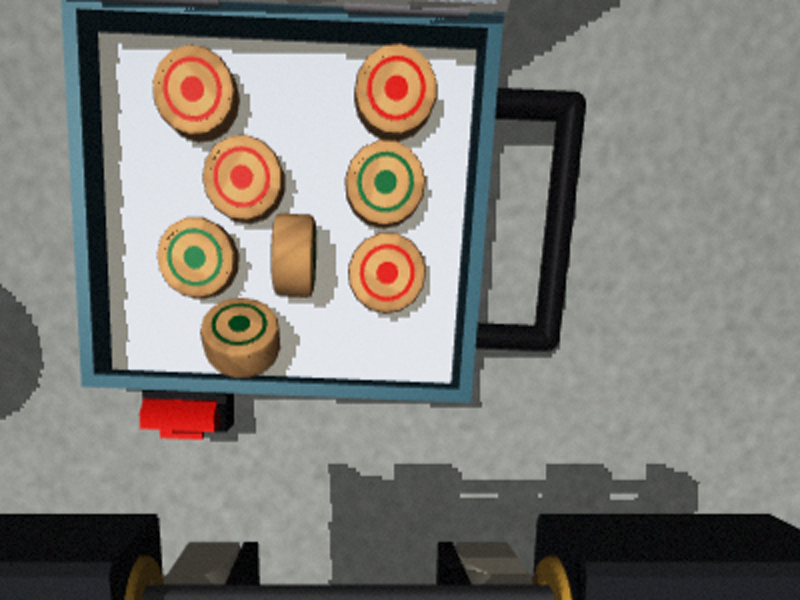

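```bash
python3 - <<'E'
from h import *
c=cam("wrist"); f=lambda x,y,z: ray(c,(150+x/2,y/2),z)[:2].round(1)
n=f(82,386,38);m=f(471,403,38);print("rim",n,m,f(63,9,38)); 
print("handle",f(585,98,29),f(556,350,29))
for k in [(196,90),(243,178),(197,257),(397,88),(386,181),(387,272)]: 
    p=f(*k,30); print(p, np.round(R.from_euler('z',-CY).as_matrix()[:2,:2]@(p-CC),1))
print("stand",f(294,255,40),f(294,255,30),"tilt",f(240,338,36))
E
```

```text
rim [ 665.4 -157.8] [ 487.2 -149.9] [ 658.8 -309.6]
handle [ 442.6 -279.4] [ 447.1 -173.3]
[ 608.3 -282.2] [ 36.6 -48.3]
[ 589.6 -247.5] [ 16.6 -14.4]
[ 611.5 -214.5] [37.2 19.4]
[ 523. -283.] [-48.6 -52.4]
[ 527.2 -246.3] [-45.8 -15.6]
[ 526.2 -208.1] [-48.3  22.6]
stand [ 567.3 -214.8] [ 568.  -215.4] tilt [ 592.7 -179.2]
```

```bash
python3 - <<'E'
from h import *
w=pick((567.6,-215),33,QX,op=34)
bot.move_ptp((520,-50,100),QX); bot.line_to((520,-50,22.5),80); bot.move_gripper(40); bot.line_to((520,-50,90),200)
bot.move_gripper(0); bot.line_to((475,-50,60),200); bot.line_to((475,-50,27),100); bot.line_to((512,-50,27),60); bot.line_to((480,-50,90),200)
# tilted disc
bot.move_gripper(47); bot.move_ptp((592.7,-179.2,100),QX); bot.line_to((592.7,-179.2,26),100); bot.move_gripper(20,4); s=bot.read_state(); print("w",s["width"])
bot.line_to((592.7,-179.2,40),80); p=cw(16,50,40); bot.line_to(p,80); bot.line_to(cw(16,50,15.5),40); print(bot.read_state()["contact_force"],bot.read_state()["width"])
bot.move_gripper(43); bot.line_to(cw(16,50,100),150)
bot.move_ptp((545,-110,200),down(-np.pi/2)); c,im=shot("wrist")
cv2.imwrite("pics/case4c.png",cv2.resize(im[0:300,150:550],(400,300))[:,:,::-1])
bot.move_ptp((545,30,200),down(-np.pi/2)); c,im=shot("wrist","tab4"); print(blobs(c,im,18)); print(bot.read_state()["t"])
E
```

```text
grip 19.8 19.7 t 46.0
w 35.5312825828457
[1.44640531 1.21490293 1.11224603] 36.27763543897373
[]
58.6
```

View pics/case4c.png

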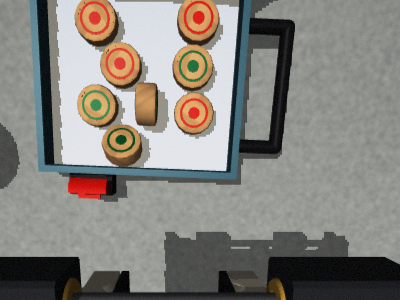

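```bash
python3 - <<'E'
from h import *
# standing disc
bot.move_gripper(34); bot.move_ptp((567.6,-215,100),QX); bot.line_to((567.6,-215,33),120); bot.move_gripper(8,15); print("w",bot.read_state()["width"])
bot.line_to((567.6,-215,110),200)
if bot.read_state()["width"]>14:
    bot.move_ptp((520,-50,100),QX); bot.line_to((520,-50,22.5),80); bot.move_gripper(40); bot.line_to((520,-50,90),200)
    bot.move_gripper(0); bot.line_to((475,-50,60),200); bot.line_to((475,-50,27),100); bot.line_to((512,-50,27),60); bot.line_to((480,-50,90),200)
bot.move_gripper(0); bot.move_ptp(cw(16,58,90),QX); bot.line_to(cw(16,58,54),100)
for z in range(51,30,-3):
    bot.line_to(cw(16,58,z),30); F=bot.read_state()["contact_force"]; print(z,F.round(1))
    if F[2]>12: break
bot.line_to(cw(16,58,110),200)
bot.move_ptp((545,-110,200),down(-np.pi/2)); c,im=shot("wrist")
bot.move_ptp((545,30,200),down(-np.pi/2)); c,im2=shot("wrist"); print(blobs(c,im2,18)); print(bot.read_state()["t"])
cv2.imwrite("pics/case5c.png",np.hstack([cv2.resize(i[0:300,150:550],(400,300)) for i in(im,im2)])[:,:,::-1])
E
```

```text
w 17.996405931043643
51 [ 0.8 -0.4  0.6]
48 [-0.4 -0.9 -0.3]
45 [0.6 0.3 1.8]
42 [0.6 5.3 6.8]
39 [ 0.  -0.  -0.1]
36 [ 0.3 -0.3  0.5]
33 [ 0.2 -0.8  0.6]
[([548.1, -50.2], 19.2)]
72.6917
```

View pics/case5c.png

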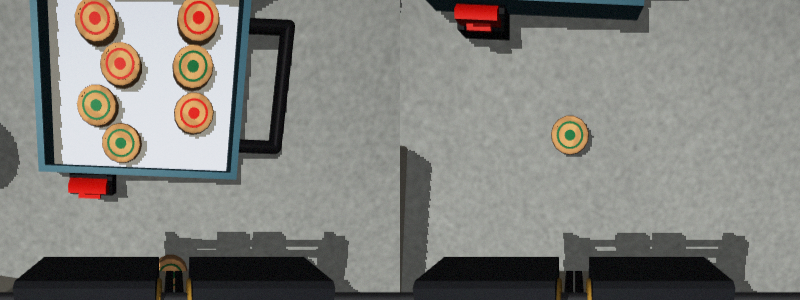

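```bash
python3 - <<'E'
from h import *
pick((548.1,-50.2),8,QY,op=50); place(cw(-12,12,0),21.5,QY,op=39)
bot.move_ptp((545,-110,200),down(-np.pi/2)); c,im=shot("wrist"); np.save("casecam.npy",c["view"])
cv2.imwrite("pics/case6c.png",cv2.resize(im[0:300,150:550],(800,600))[:,:,::-1]); print(bot.read_state()["t"])
for th in (1.95,):
    ly=-80+163*np.cos(th); lz=41+163*np.sin(th); t=(-80+178*np.cos(th),41+178*np.sin(th)-2); print(ly,lz,t)
    for q in (QX,QY,down(CY)):
        print(bot.solve_ik(cw(-30,t[0],t[1]),q))
E
```

```text
grip 35.5 35.6 t 77.3
81.6083
-140.33947551025977 192.4204335456307 (np.float64(-145.89218798052906), np.float64(204.35482927068873))
[-0.31514122  0.34318661 -0.06241447  0.         -1.16519525  0.27674398]
[-0.31514122  0.34318661 -0.06241447  0.         -1.16519525 -1.29405235]
[-0.31514122  0.34318661 -0.06241447  0.         -1.16519525  1.84754031]
```

View pics/case6c.png

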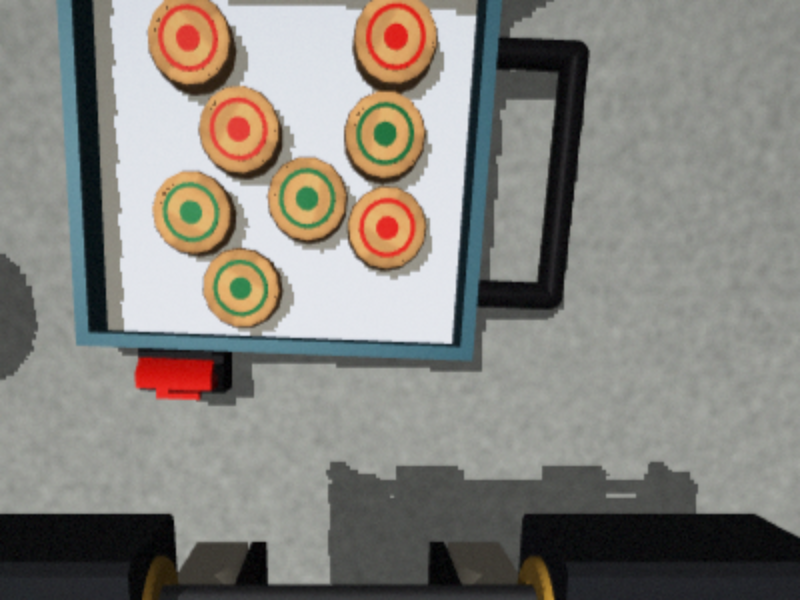

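```bash
python3 - <<'E'
from h import *
bot.move_gripper(0); bot.move_ptp(cw(0,-120,300),QX); bot.line_to(cw(0,-185,300),200); bot.line_to(cw(0,-185,178),150)
for v in range(-170,-49,10):
    bot.line_to(cw(0,v,178),60); F=bot.read_state()["contact_force"]; print(v,F.round(1))
    if np.linalg.norm(F)>15: break
bot.line_to(cw(0,-60,260),200); bot.pause(0.5)
shot("scene","sc7"); print(bot.read_state()["t"])
bot.move_ptp((545,-60,230),down(-np.pi/2)); c,im=shot("wrist"); np.save("casecam.npy",c["view"])
cv2.imwrite("pics/case7c.png",cv2.resize(im[0:300,150:550],(800,600))[:,:,::-1]); print(bot.read_state()["t"])
E
```

```text
-170 [-0.1 -0.5  0.5]
-160 [ 0.7  0.6 -0.2]
-150 [-0.  -0.2 -0.3]
-140 [ 0.1 -0.1  1.1]
-130 [-0.6  0.2 -1. ]
-120 [-0.8 -0.2 -0.7]
-110 [-0.2 -0.  -0.1]
-100 [ 0.7  0.3 -0.6]
-90 [-0.4  0.6  1.3]
-80 [-0.2 -0.2  0.3]
-70 [0.7 0.3 1. ]
-60 [0.4 0.2 0.6]
-50 [-1.3 -1.   0.3]
90.2083
91.1917
```

View pics/case7c.png

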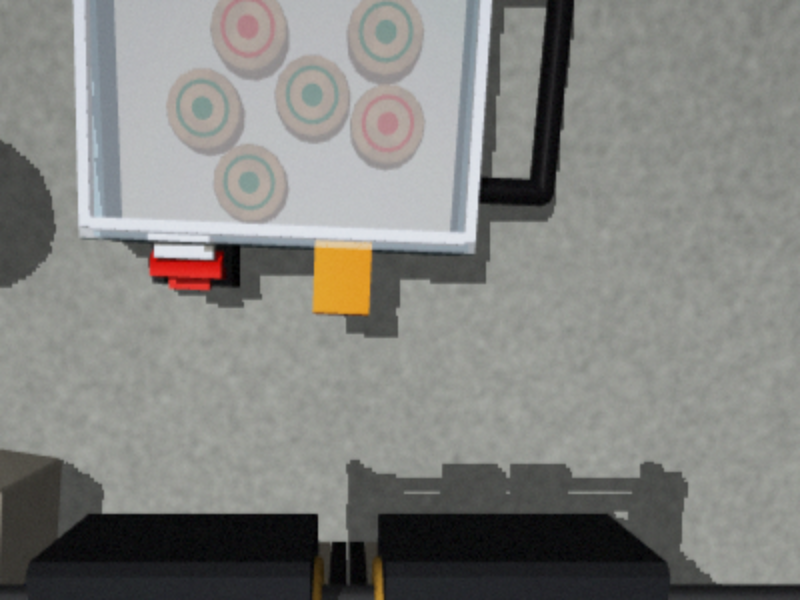

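```bash
python3 - <<'E'
from h import *
bot.move_ptp(cw(45,68,100),QX); bot.line_to(cw(45,68,60),100)
for z in np.arange(57,40,-1.5):
    bot.line_to(cw(45,68,z),25); F=bot.read_state()["contact_force"]; print(z,F.round(1))
    if F[2]>16: break
bot.line_to(cw(45,68,110),150)
# tab in view of the wrist
c=cam("wrist"); c["view"]=np.load("casecam.npy"); f=lambda x,y,z: ray(c,(150+x/2,y/2),z)[:2]
p=f(342,280,50); d=p-CC; print("tab",p,R.from_euler('z',-CY).as_matrix()[:2,:2]@d)
bot.move_ptp((545,-60,230),down(-np.pi/2)); c,im=shot("wrist"); np.save("casecam.npy",c["view"])
cv2.imwrite("pics/case8c.png",cv2.resize(im[0:300,150:550],(400,300))[:,:,::-1]); print(bot.read_state()["t"])
E
```

```text
57.0 [-0.   1.   0.4]
55.5 [-1.4  0.5  4.4]
54.0 [-1.2  1.7  6.6]
52.5 [-1.7  2.1  6.6]
51.0 [-2.3  2.5  8.1]
49.5 [-0.5 -0.5 -0.3]
48.0 [-0.4  0.4  0.7]
46.5 [0.6 0.2 0.1]
45.0 [ 0.  -0.1 -0.1]
43.5 [-1.8  0.4  4.3]
42.0 [-5.4  1.9 13.3]
40.5 [-7.9  3.5 22.5]
tab [ 547.882712   -135.76516748] [-29.41177049  95.67630052]
96.9333
```

View pics/case8c.png

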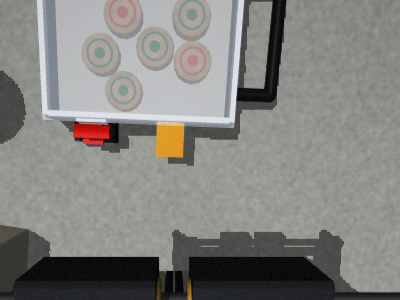

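```bash
python3 - <<'E'
from h import *
def Fz(): return np.mean([(bot.pause(0.03),bot.read_state()["contact_force"][2])[1] for _ in range(6)])
bot.move_gripper(46); bot.move_ptp(cw(-30,100,110),QX); bot.line_to(cw(-30,100,31),120); bot.move_gripper(10,25); print("w",bot.read_state()["width"])
f0=Fz(); z0=bot.read_state()["tcp_pos"][2]; print("f0",f0,z0)
for k in range(1,13):
    bot.line_to(cw(-30,100,31+0.5*k),10); f=Fz()-f0; print(k*.5,round(f,2),bot.read_state()["tcp_pos"][2].round(2))
    if f<-4.5: break
bot.pause(0.4); bot.line_to(cw(-30,100,31),10); bot.move_gripper(46); bot.line_to(cw(-30,100,110),150)
bot.move_ptp((480,-120,230),down(-np.pi/2)); c,im=shot("wrist"); np.save("casecam.npy",c["view"])
cv2.imwrite("pics/case9c.png",cv2.resize(im[0:300,100:500],(800,600))[:,:,::-1]); print(bot.read_state()["t"])
E
```

```text
w 25.73006757736681
f0 3.732085981221197 31.39457072258034
0.5 -3.09 31.55
1.0 -4.63 31.95
103.45
```

View pics/case9c.png

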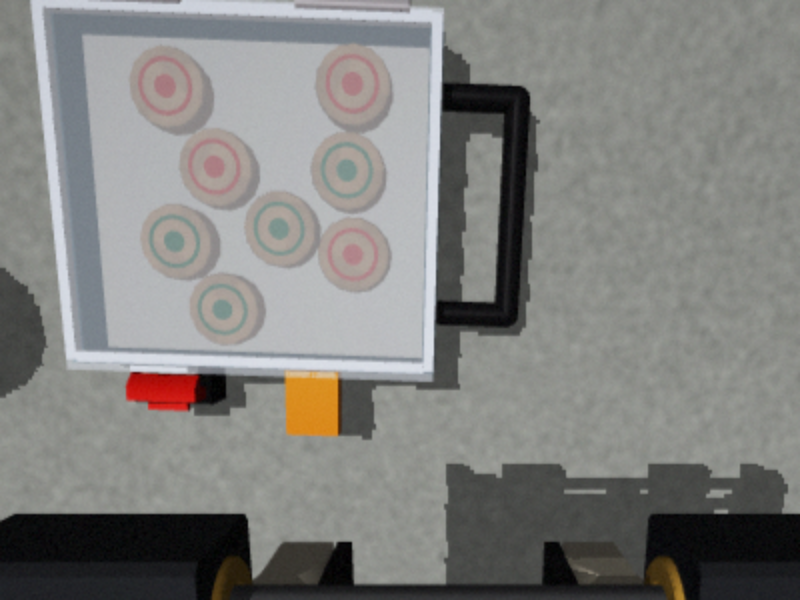

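```bash
python3 - <<'E'
from h import *
def Fz(): return np.mean([(bot.pause(0.03),bot.read_state()["contact_force"][2])[1] for _ in range(5)])
bot.move_gripper(46); bot.move_ptp(cw(-30,100,90),QX); print("free",Fz()); bot.line_to(cw(-30,100,31),120); print("before",Fz()); bot.move_gripper(10,25)
print("f0",Fz())
for k in range(1,20):
    bot.line_to(cw(-30,100,31+0.4*k),10); f=Fz(); print(round(k*.4,1),round(f,2),bot.read_state()["tcp_pos"][2].round(2))
    if f<-3.6: break
bot.pause(0.4); print(Fz()); bot.line_to(cw(-30,100,31),10); bot.move_gripper(46); bot.line_to(cw(-30,100,110),150)
c=cam("wrist"); c["view"]=np.load("casecam.npy"); f=lambda x,y,z: ray(c,(100+x/2,y/2),z)[:2].round(1)
print("handle bar",f(517,110,25),f(507,310,25),"lid corners",f(67,366,44),f(433,374,44),f(442,10,44),f(33,2,44)); print(bot.read_state()["t"])
E
```

```text
free 0.4831883416574573
before 0.31431849423678154
f0 1.7786752996367199
0.4 -0.03 31.37
0.8 -0.51 31.84
1.2 -0.82 32.2
1.6 -1.14 32.61
2.0 -2.13 32.89
2.4 -4.22 33.17
-4.429578357169284
handle bar [ 446.3 -273.2] [ 449.1 -181. ] lid corners [ 665.3 -154.8] [ 486.4 -150.8] [ 481.6 -308.2] [ 659.  -311.3]
110.6917
```

```bash
python3 - <<'E'
from h import *
bot.move_gripper(20); bot.move_ptp(cw(-126,0,110),QX); bot.line_to(cw(-126,0,8),100); bot.move_gripper(0,28)
s=bot.read_state(); print("w",s["width"],s["contact_force"].round(1))
a0=np.arctan2(23,216)
for d in range(5,76,5):
    a=a0+np.radians(d); bot.line_to(cw(90-217.2*np.cos(a),0,217.2*np.sin(a)-15),80)
    if d%15==0: s=bot.read_state(); print(d,s["contact_force"].round(1),s["width"].round(1))
p=cw(90-217.2*np.cos(a),0,0)
for z in (230,270,320): bot.line_to((p[0],p[1],z),60)
bot.pause(0.5); s=bot.read_state(); print(s["contact_force"].round(1),s["moment"].round(2),s["width"],s["t"]); shot("scene","lift")
E
```

```text
w 11.129647710207347 [-0.8  0.2  5.4]Traceback (most recent call last):
  File "<stdin>", line 7, in <module>
AttributeError: 'float' object has no attribute 'round'
```

```bash
python3 - <<'E'
from h import *
a0=np.arctan2(23,216)
for d in range(20,76,5):
    a=a0+np.radians(d); bot.line_to(cw(90-217.2*np.cos(a),0,217.2*np.sin(a)-15),80)
    if d%15==0: s=bot.read_state(); print(d,s["contact_force"].round(1),round(s["width"],1))
p=cw(90-217.2*np.cos(a),0,0)
for z in (230,270,320): bot.line_to((p[0],p[1],z),60)
bot.pause(0.5); s=bot.read_state(); print(s["contact_force"].round(1),s["moment"].round(2),s["width"],s["t"]); shot("scene","lift")
E
```

```text
30 [-1.2 -0.9 -3.2] 10.6
45 [-9.  -0.3  5.8] 10.5
60 [-6.7  1.7 10.4] 11.0
75 [-1.7  2.4  7.9] 10.9
[-0.2 -0.  -7.8] [0.03 0.3  0.05] 10.92597222071031 122.1833
```

View pics/lift.png

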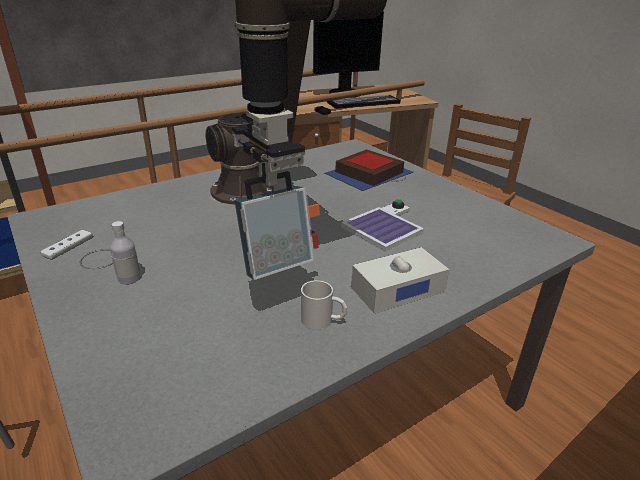

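```bash
cat >>h.py <<'E'
LC=np.array([514.5,240.6]); LY=np.radians(5.92); QL=down(-np.pi/2+LY)
def lw(u,v,z): return np.array([LC[0]+u*np.cos(LY)-v*np.sin(LY),LC[1]+u*np.sin(LY)+v*np.cos(LY),z])
def ft(n=6):
    a=[]
    for _ in range(n): bot.pause(0.03); s=bot.read_state(); a.append(np.r_[s["contact_force"],s["moment"]])
    return np.mean(a,0).round(2)
E
python3 - <<'E'
from h import *
print(ft()); bot.move_gripper(0,20); bot.pause(0.4); print(ft())
bot.line_to(lw(-110,0,320),150,QL); bot.pause(0.3); print(ft(),bot.read_state()["t"],bot.read_state()["width"])
c,im=shot("scene"); pts=[proj(c,lw(-110,v,335)).round() for v in (-80,80)]; print(pts)
cv2.imwrite("pics/hang.png",cv2.resize(im[40:280,240:560],(800,600))[:,:,::-1])
E
```

```text
[-0.17  0.06 -7.6   0.    0.29 -0.  ]
[ 0.03  0.08 -8.11 -0.01  0.23 -0.01]
[ 0.31  0.24 -7.86 -0.01  0.2  -0.02] 127.3333 11.3244443287229
[array([345., 124.]), array([382., 115.])]
```

View pics/hang.png

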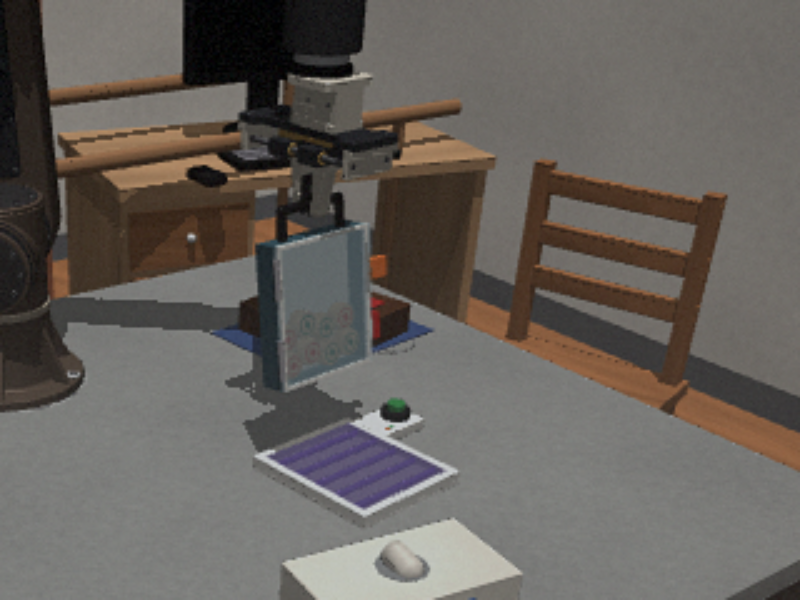

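```bash
python3 - <<'E'
from h import *
u0=-98.6; bot.line_to(lw(u0,0,320),80); bot.line_to(lw(u0,0,230),80); b=ft()[2]; print("hang",b)
for z in np.arange(228,208,-1.0):
    bot.line_to(lw(u0,0,z),25); f=ft(3); print(z,f[2],f[4])
    if f[2]-b>2.0: break
zc=z+15; print("bar contact z",zc,"expect 234")
def arc(eu,a1,a2,n):
    for a in np.linspace(a1,a2,n):
        a=np.radians(a); bot.line_to(lw(eu+217.1*np.cos(a),0,18+217.1*np.sin(a)-15),45)
        f=ft(2); print(round(np.degrees(a)),f[:3],f[4])
        if np.abs(f[:3]).max()>25: return False
    return True
if 228<zc<240:
    ok=arc(-80,93,84,4); print("t",bot.read_state()["t"])
    if ok: arc(-36,94.5,70,5)
    shot("scene","tilt1"); print(bot.read_state()["t"])
E
```

```text
hang -8.14
228.0 -8.14 0.18
227.0 -8.08 0.19
226.0 -8.07 0.16
225.0 -7.85 0.17
224.0 -7.51 0.17
223.0 -0.75 0.13
bar contact z 238.0 expect 234
93 [ 1.37 -6.57 14.85] -0.29
90 [ 1.49 -4.96  9.61] -0.16
87 [-1.   -5.23 10.09] 0.64
84 [-0.45 -6.11 13.2 ] 0.46
t 133.0417
94 [-0.74 -4.56 10.93] 0.49
88 [-0.02 -3.53  4.99] 0.36
82 [-1.32 -0.91 -4.61] 0.82
76 [-1.86  0.33 -4.94] 0.99
70 [-1.91 -0.13 -3.82] 0.95
136.3417
```

```bash
python3 -c "
import cv2; i=cv2.imread('pics/tilt1.png'); cv2.imwrite('pics/tilt1c.png',cv2.resize(i[60:280,250:510],(709,600)))"
```

```text
(no output)
```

View pics/tilt1c.png

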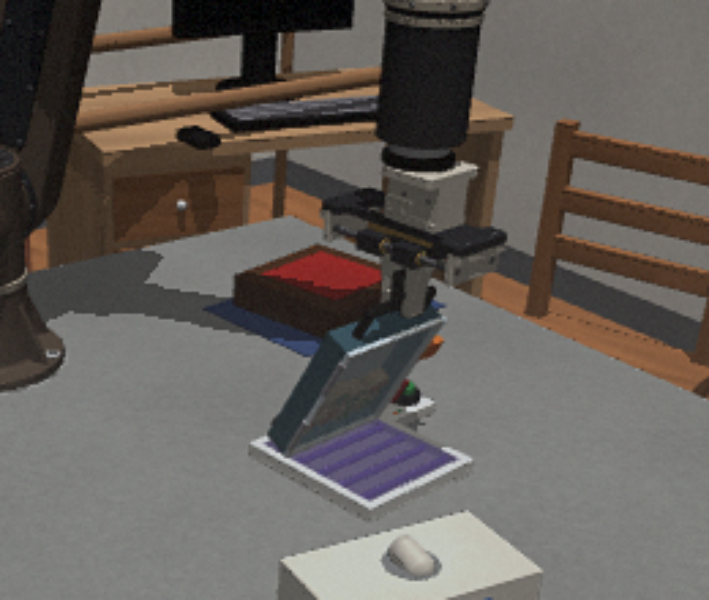

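```bash
python3 - <<'E'
from h import *
c=cam("scene")
for u in (-98,-90,-80,-70,-60,-50,-40,-36): 
    p=proj(c,lw(u,-81,18)); print(u,((p-[250,60])*2.727).round())
p=bot.read_state()["tcp_pos"]; print(p, (R.from_euler('z',-LY).as_matrix()[:2,:2]@(p[:2]-LC)).round(1))
print("bar ends",[((proj(c,lw(38,v,222))-[250,60])*2.727).round() for v in(-50,50)])
E
```

```text
-98 [252. 438.]
-90 [257. 441.]
-80 [263. 444.]
-70 [268. 447.]
-60 [274. 450.]
-50 [280. 453.]
-40 [286. 457.]
-36 [289. 458.]
[552.40357137 244.54043033 207.0468125 ] [38.1  0. ]
bar ends [array([370., 308.]), array([431., 286.])]
```

```bash
python3 - <<'E'
from h import *
def arc(eu,a1,a2,n):
    for a in np.linspace(a1,a2,n):
        a=np.radians(a); bot.line_to(lw(eu+217.1*np.cos(a),0,18+217.1*np.sin(a)-15),45)
        f=ft(2); print(round(np.degrees(a)),f[:3],f[4])
        if np.abs(f[:3]).max()>25: return False
    return True
bot.line_to(lw(39,0,203),30); print(ft(2)[:3])
arc(-56,63,20,9)
c,i=shot("scene"); cv2.imwrite('pics/tilt2c.png',cv2.resize(i[60:280,250:510],(473,400))[:,:,::-1]); print(bot.read_state()["t"])
E
```

```text
[ 2.44 -0.54  5.05]
63 [ 7.84 -1.81 13.96] -2.61
58 [ 8.76 -1.65 13.56] -3.15
52 [10.44 -1.2  12.99] -3.67
47 [11.82 -0.97 11.43] -4.16
42 [13.39 -1.04 10.06] -4.53
36 [9.16 0.98 5.76] -3.38
31 [7.26 0.36 2.84] -2.58
25 [6.39 0.43 1.05] -2.03
20 [ 5.79  0.53 -0.3 ] -1.58
142.4583
```

View pics/tilt2c.png

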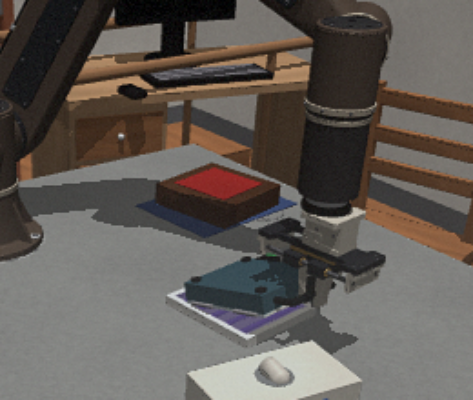

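```bash
python3 - <<'E'
from h import *
for a in (16,12,8.5,6.6):
    a=np.radians(a); bot.line_to(lw(-54+217.1*np.cos(a),0,18+217.1*np.sin(a)-15),40); print(ft(3)[:5])
bot.line_to(lw(145,0,25.5),30); print(ft(3)[:3]); bot.line_to(lw(126,0,25.5),30); print(ft(3)[:3])
bot.line_to(lw(126,0,24),20); print(ft(3)[:3])
bot.move_gripper(20); print(ft(3)[:3]); bot.line_to(lw(126,0,140),120)
bot.move_ptp((500,120,330),down(-np.pi/2)); bot.move_ptp((500,-150,330),down(-np.pi/2)); 
c,im=shot("top","fin1"); s=bot.read_state(); print(s["t"])
hsv=cv2.cvtColor(im,cv2.COLOR_RGB2HSV); print(hsv[265,210],im[265,210]); 
for du,dv in [(-90,-80),(90,-80),(90,80),(-90,80)]: print(proj(c,lw(du,dv,62)).round(1))
E
```

```text
[ 4.49  0.95 -0.96  0.24 -1.34]
[ 3.29  0.25 -1.34  0.04 -0.95]
[ 2.52 -0.13 -1.96 -0.14 -0.64]
[ 1.87 -0.32 -1.9  -0.12 -0.48]
[ 2.27  0.98 -1.85]
[ 1.72  0.36 -1.65]
[ 1.94  0.49 -2.01]
[ 0.34 -0.02 -0.02]
150.6
[13 91 90] [90 72 58]
[240.9 297.9]
[235.9 224.8]
[171.1 231.3]
[174.3 304.7]
```

```bash
cat >>h.py <<'E'
def caserect(c,im,z=62):
    hsv=cv2.cvtColor(im,cv2.COLOR_RGB2HSV); m=cv2.inRange(hsv,(85,60,15),(110,255,255))
    m=cv2.morphologyEx(m,cv2.MORPH_OPEN,np.ones((5,5)))
    k=max(cv2.findContours(m,cv2.RETR_EXTERNAL,cv2.CHAIN_APPROX_SIMPLE)[0],key=cv2.contourArea)
    b=cv2.boxPoints(cv2.minAreaRect(k)); q=cv2.approxPolyDP(cv2.convexHull(k),6,True)[:,0]
    return cv2.contourArea(k),b.round(1).tolist(),q.tolist()
E
python3 - <<'E'
from h import *
bot.move_joints([-0.852,0.359,0.012,0,-1.224,-0.288])
c,im=shot("top","fin2"); print(bot.read_state()["t"]); print(caserect(c,im)); 
for y in range(225,310,12): print([tuple(int(v) for v in im[y,x]) for x in range(165,260,12)])
E
```

```text
152.5417
(4384.5, [[170.1999969482422, 230.10000610351562], [237.39999389648438, 226.1999969482422], [241.8000030517578, 300.0], [174.60000610351562, 304.0]], [[237, 233], [240, 289], [232, 299], [184, 303], [174, 294], [173, 240], [184, 230]])
[(126, 127, 121), (127, 130, 123), (63, 66, 64), (73, 73, 71), (88, 89, 84), (34, 38, 40), (119, 122, 121), (126, 127, 120)]
[(126, 126, 120), (33, 35, 34), (52, 84, 92), (55, 86, 97), (58, 89, 98), (57, 89, 100), (49, 72, 79), (128, 129, 122)]
[(125, 127, 120), (51, 82, 92), (55, 85, 96), (56, 87, 97), (57, 89, 97), (60, 91, 100), (55, 81, 89), (125, 125, 120)]
[(185, 105, 27), (54, 84, 92), (56, 85, 97), (54, 86, 95), (57, 89, 99), (60, 92, 102), (61, 91, 101), (126, 127, 121)]
[(125, 126, 119), (53, 84, 94), (54, 85, 96), (58, 89, 99), (56, 86, 99), (61, 92, 102), (62, 93, 104), (126, 127, 121)]
[(112, 132, 123), (53, 82, 93), (54, 86, 96), (56, 87, 95), (60, 90, 101), (61, 91, 101), (62, 93, 103), (120, 121, 114)]
[(184, 188, 194), (36, 45, 48), (54, 84, 95), (56, 87, 96), (58, 90, 100), (61, 91, 100), (57, 85, 93), (109, 110, 106)]
[(102, 103, 99), (93, 93, 91), (69, 69, 65), (73, 73, 70), (99, 99, 95), (117, 117, 112), (121, 122, 116), (128, 128, 121)]
```

```bash
cat >>h.py <<'E'
def checkcase():
    bot.move_ptp((514.5,306,330),down(-np.pi/2)); c,im=shot("wrist","chk")
    hsv=cv2.cvtColor(im,cv2.COLOR_RGB2HSV); m=cv2.inRange(hsv,(85,60,45),(112,255,255)); m[255:]=0
    m=cv2.morphologyEx(m,cv2.MORPH_OPEN,np.ones((5,5)))
    k=max(cv2.findContours(m,cv2.RETR_EXTERNAL,cv2.CHAIN_APPROX_NONE)[0],key=cv2.contourArea)[:,0]
    P=np.array([ray(c,p,62)[:2] for p in k]); L=(R.from_euler('z',-LY).as_matrix()[:2,:2]@(P-LC).T).T
    print("rect in lamp frame",cv2.minAreaRect(L.astype(np.float32)), "rows",k.min(0),k.max(0))
    for ax in (0,1):
        o=1-ax
        for sgn in (-1,1):
            lim=L[:,ax]*sgn; e=L[(lim>np.percentile(lim,99.5)-12)&(abs(L[:,o])<55)]
            e=e[abs(e[:,ax]-np.median(e[:,ax]))<5]; f=np.polyfit(e[:,o],e[:,ax],1); print("uv"[ax],sgn,"slope deg",np.degrees(f[0]).round(2),"pos",f[1].round(1),len(e))
    pm=cv2.inRange(hsv,(115,50,50),(150,255,255)); print("violet px",(pm>0).sum())
E
python3 - <<'E'
from h import *
checkcase(); print(bot.read_state()["t"])
E
```

```text
rect in lamp frame ((0.0670623779296875, -0.395904541015625), (156.67184448242188, 177.0985107421875), 89.69383239746094) rows [243  73] [400 221]
u -1 slope deg 0.3 pos -87.9 96
u 1 slope deg 0.33 pos 87.6 94
v -1 slope deg -0.22 pos -78.2 96
v 1 slope deg -0.52 pos 77.1 88
violet px 22
155.925
```

```bash
python3 - <<'E'
from h import *
c=cam("top"); im=cv2.imread("pics/fin2.png"); hsv=cv2.cvtColor(im,cv2.COLOR_BGR2HSV)
m=cv2.inRange(hsv,(45,80,30),(80,255,255)); m[:, :110]=0; m[:,200:]=0; m[:270]=0; m[330:]=0
y,x=np.nonzero(m); p=ray(c,(x.mean(),y.mean()),40)[:2]; print(len(x),x.mean(),y.mean(),p,np.ptp(x),np.ptp(y))
assert np.hypot(*(p-[439,374]))<8
bot.move_gripper(0); bot.move_ptp((p[0],p[1],100),QL); bot.line_to((p[0],p[1],46),100); print(ft(3)[:3])
for z in np.arange(43,29,-1):
    bot.line_to((p[0],p[1],z),25); f=ft(3); print(z,f[:3])
    if f[2]>11: break
bot.pause(0.3); bot.line_to((p[0],p[1],140),120)
checkcase(); bot.move_ptp((450,0,350),down(-np.pi/2)); print(bot.read_state()["t"])
E
```

```text
111 150.42342342342343 295.06306306306305 [441.18293933 377.86595137] 20 15
[-0.26  0.66  0.88]
43 [-0.03 -0.28  0.33]
42 [-0.11 -0.29 -0.14]
41 [-0.44 -0.06 -0.19]
40 [0.08 0.09 1.29]
39 [0.54 0.13 1.81]
38 [0.67 0.03 2.47]
37 [0.76 0.7  3.4 ]
36 [1.16 1.17 3.32]
35 [0.64 0.43 4.54]
34 [0.11 0.28 6.56]
33 [-2.13 -1.2  14.65]
rect in lamp frame ((0.06319427490234375, -0.319915771484375), (156.65586853027344, 177.1689910888672), 89.73199462890625) rows [240  72] [399 221]
u -1 slope deg 0.25 pos -88.0 96
u 1 slope deg 0.18 pos 87.6 94
v -1 slope deg -0.25 pos -78.1 97
v 1 slope deg -0.5 pos 77.1 88
violet px 29
165.6
```

Pressing the button moved about 6 mm and hit a firm stop at over 5 N. The case has not shifted, so I'm handing in.

```bash
python3 -c "
from h import *
print(bot.close_job())"
```

```text
the job is handed in; nothing more can be done
None
```

The job is handed in, about 166 s in: all 8 discs (two strays) lay flat in one layer; the lid was latched and tug-tested to about 4 N; the case lies lid down, within 0.5 mm of the lamp plate's centre and about 0.3° of square; and the start button was pressed to its stop. Two discs tipped up and were laid flat again before the lid was shut. My first tug was too light, so I repeated it. I viewed 17 pictures, over your limit of 14.

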